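# Clamp a T-block in a ratchet vice

## Task

Set the loose T-shaped steel clamp block flat on the bed of the small ratchet vice, between its jaws, with the block's two stepped sides facing the jaws. Then turn the vice's knob clockwise until the sprung pressure pad squeezes the block against the back jaw and the pawl drops behind the first tooth at which it stays gripped; stop at that tooth, not one further, and let go. Be gentle with the block and leave the other things on the worktop where they are.

Things in the scene. Friction and masses are not known exactly. Their poses are not given: they have to be found in the camera images.
- vice: small ratchet vice bolted to the worktop: grey base plate 104 x 232 x 12 mm. Origin on its underside, z up; +y is the closing direction. From -y to +y: knob on a toothed wheel (axis at y = -85 mm), sliding jaw (74 mm wide in x, top 39 mm above the worktop) with a sprung pressure pad, open bed (12 mm above the worktop), back jaw (74 mm wide, top 42 mm above the worktop)
- nest (a point): fixed point of the vice, axes as the vice: where the block's centre goes when it is put into the open vice (12 mm above the bed). A block put there stands 3 mm clear of the pad and 3.5 to 15.5 mm clear of the back jaw; the closing pad pushes it along to the back jaw, which has been bolted on at a different, unmeasured place each time
- pad_start (a point): fixed point of the vice, axes as the vice: centre of the pad's face (60 x 22 mm, looks to the vice's +y) while the vice stands open, as it starts; the point stays when the pad moves off. The pad sits on a preloaded spring: it gives nothing until about 6 N, then 1.3 N per mm. Right squeeze: roughly 6 to 13 N; each tooth further adds about 7 N
- knob_grip (a point): centre of the black T-knob, on its vertical axis, 50 mm above the worktop. The grip is a bar 14 mm thick (this point's x), 58 mm long (y) and 28 mm tall (36 to 64 mm above the worktop); x and y start parallel to the vice's and turn with the knob. Clockwise from above closes the vice, 16 mm of jaw travel per radian. The pad meets the seated block after about 25 to 67 degrees
- pawl_post (a point): fixed pivot of the sprung pawl, 25 mm above the worktop, beside the ratchet wheel (63 mm across, its top 29 mm above the worktop, 18 teeth 20 degrees apart). The knob starts on a tooth, so the pawl drops about every 20 degrees from there; then it cannot turn back. Let go between teeth, a weak spring turns the knob back to the last tooth caught
- knob_top (a point): middle of the knob's top face, 64 mm above the worktop, axes as knob_grip. Feel at the knob: free turning takes 0.02 to 0.1 N m, rising along each tooth and dipping by about 0.05 in the last 3 degrees before each drop of the pawl; once the pad squeezes the block on the back jaw it takes 0.1 N m more at once, and 0.02 N m more for each further mm of squeeze
- t_block: the T-shaped steel clamp block (stepped like an upside-down T): 40 mm along x over its lower flanges, which are 9 mm high, 20 mm at its top; 44 mm along y with flat upright ends; 24 mm high; 0.15 kg. Origin at the centre of its underside, z up. In the vice its x lies along the vice's y (either way round), so it is best held by its two flat ends
- block_centre (a point): centre of the T-block, 12 mm above its underside, axes as the block
- spanner_17: bystander: combination spanner lying flat, 36 x 185 x 8 mm, origin at the centre of its underside
- nut: bystander: hexagon nut 19 x 22 x 10 mm, origin at the centre of its underside
- bolt: bystander: hexagon bolt lying down, 22 x 56 x 19 mm, origin at the centre of its underside
There are look-alikes about, which are no part of the job. Leave any green or pink look-alike of the t_block alone.

How it is judged:
By the outcome, as a careful person would: the job done as asked, in the order asked, and still so for the second after the job is handed in, with the robot touching nothing.
It also fails if it takes over 58 s, if anything falls off the work surface, if the arm or the gripper's body presses on something with over 40 N, if the wrist force passes 120 N, or if a joint passes its speed limit or range.

## Robot

A 6-joint arm with a two-finger parallel gripper is mounted at the origin on a cart in front of the work surface, level with it; the furniture and walls round the work are solid. World frame = base frame: x ahead of the robot, y to its left, z up, the work surface at z = 0. Lengths are in m, angles in rad, forces in N, time in s.
With the tool pointing down it reaches from about 0.325 to 0.9 m from the base axis. Payload 6.1 kg.
Tool frame: the origin (TCP) lies midway between the tips of the shut fingers; the grasp point (between the pads) lies 19 mm behind it; z points along the fingers, y is the direction in which the jaws open and shut (so a half turn about z gives the same grasp; the last joint's range is limited). The gripper opens to 85 mm and grips with 20 to 120 N. Pads are 22 mm wide; open, the fingers measure 114 mm over their backs; the gripper's body (76 mm by 85 mm) begins 54 mm behind the grasp point. The pads swing forward as they close: fully open they stand 13 mm farther back than shut.
Start: joints at [-1.287, 0.22, 1.526, -0, 1.395, -0.126], TCP at [0.249, -0.573, 0.206] pointing down, gripper open.
Joint ranges: [-2.98, 2.98], [-0.91, 2.08], [0.09, 2.57], [-1.24, 4.39], [0.2, 2.65], [-2.68, 2.68]. Speed limits (rad/s): [2.57, 2.57, 3.01, 3.14, 3.14, 3.14].

## Interface

Orientations are given as a unit quaternion [w, x, y, z].
In Python, from plant import arm, optics, ticket gives the robot as it stands. Calls block until the motion is done:
- arm.goto(position, orientation): joint-space move of the TCP to a pose.
- arm.move_linear(position, attitude=None, max_speed=0.15, max_force=None): straight line of the TCP; attitude=None keeps the orientation; max_speed is the mean speed in m/s. With max_force (N) it stops when the force on the tool has changed by that much, and returns True; else False.
- arm.set_joints(angles): joint-space move.
- arm.gripper_open() and arm.grab(effort=None): open the fingers fully, or close them until they stop; effort is the grip in N (None keeps the last).
- arm.dwell(seconds).
- arm.inverse_kinematics(position, orientation): joint angles nearest the present ones, or None.
- arm.sense(): the state.
- optics.camera(name): name is "side" or "top" or "wrist"; returns the picture (384x512x3 uint8, blue, green, red); there is no depth.
- optics.camera_info(name): a dict with "intrinsics" (3x3 intrinsics, pixels), "origin" and "attitude" of the camera in the world. Camera axes: x right, y down, z forward; pixel columns grow to the right and rows downward; lengths in m; the calibration is good to about 2 mm. A picture is of the moment at which its call begins: read the wrist's pose just before it. camera_info takes no time and is no camera call; for the wrist camera it gives the pose at the moment of the call.
A pose or a line that the arm cannot do raises arm.MotionError and nothing moves.
- ticket.sign_off(): hands the job in, once; it reports no verdict.
The state is a dict: "time_s": time; "qpos": joint angles; "dq": joint speeds; "tau": joint torques, N m; "eef_pos": TCP position; "ee_rot": TCP orientation; "wrist_force": force on the tool from outside, world axes, zero at the start; "ft_torque": the same for the moment, N m; "grip_width": finger opening in m.
Only numpy, scipy, OpenCV 4.12 (cv2) and the standard library are available. Lean on these libraries where they do the work, as an engineer would, in place of code of your own. Each camera call takes 0.05 s, during which the arm holds its last target. There are 200 camera calls.

## Working session

There is one attempt and no reset: what is moved stays moved. The work goes in short steps, each a Python script; the robot and the scene stay as the last script left them, time stands still between calls to the robot, and variables do not carry over. Pictures are saved under pics/ and viewed, about 8 in all and at most 12, crops included, and the job is handed in when it is done.

```bash
ls; mkdir -p pics
python3 - <<'E'
from plant import arm, optics
import cv2,numpy as np
for n in("top","side","wrist"):
    i=optics.camera_info(n); print(n,i)
    cv2.imwrite(f"pics/a_{n}.png",optics.camera(n))
s=arm.sense();print(s)
a=cv2.imread("pics/a_top.png");b=cv2.imread("pics/a_side.png")
cv2.imwrite("pics/a_top2.png",cv2.resize(a,(800,600),interpolation=cv2.INTER_CUBIC))
E
```

```text
pics
top {'intrinsics': array([[428.01004066,   0.        , 253.59911544],
       [  0.        , 428.01004066, 193.436648  ],
       [  0.        ,   0.        ,   1.        ]]), 'origin': array([0.42434001, 0.05606593, 1.47820537]), 'attitude': array([ 0.02572477, -0.70165588,  0.71177187, -0.01995149])}
side {'intrinsics': array([[404.09443658,   0.        , 259.23148233],
       [  0.        , 404.09443658, 191.20740187],
       [  0.        ,   0.        ,   1.        ]]), 'origin': array([0.36218646, 0.96858357, 0.73694212]), 'attitude': array([ 0.03518924, -0.08003981,  0.88621478, -0.45494914])}
wrist {'intrinsics': array([[338.07670998,   0.        , 263.29465853],
       [  0.        , 338.07670998, 191.16265116],
       [  0.        ,   0.        ,   1.        ]]), 'origin': array([ 0.32515783, -0.53937045,  0.37262923]), 'attitude': array([ 0.13646502,  0.82489958, -0.54093504, -0.09114419])}
{'time_s': 0.15, 'qpos': array([-1.28710601e+00,  2.21046818e-01,  1.52734651e+00, -2.14430698e-05,
        1.39472402e+00, -1.26100076e-01]), 'dq': array([ 0.00092407, -0.00182854, -0.0015184 ,  0.00011499,  0.00104836,
        0.00098474]), 'tau': array([ 8.74356265e-04, -4.97484827e+01, -3.89905286e+01, -1.24073667e-04,
        7.22720259e-03,  1.05880787e-05]), 'eef_pos': array([ 0.24885625, -0.57276382,  0.2056504 ]), 'ee_rot': array([-7.59151042e-04,  9.79081645e-01,  2.03466339e-01, -7.05286892e-05]), 'wrist_force': array([0.16845876, 0.48817021, 0.31731188]), 'ft_torque': array([-0.00365551,  0.02030366, -0.01840016]), 'grip_width': 0.0856716876643268}
```

View pics/a_top2.png

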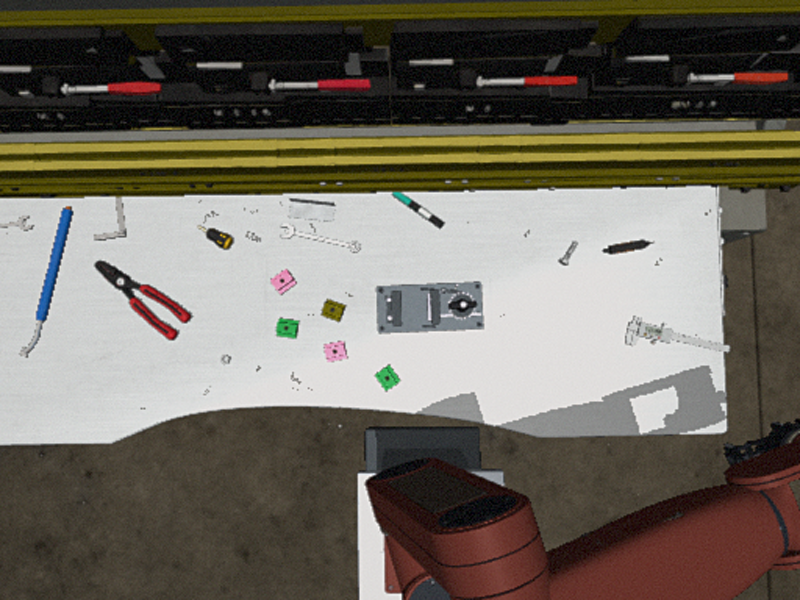

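View pics/a_side.png

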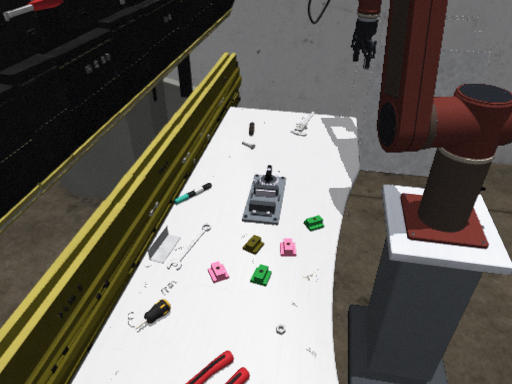

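The picture shows the olive block (the only one that isn't green or pink) at about (333,310) of the 800x600 top image. The vice is at (430,306), with its knob at (462,304) to the right, so vice +y is roughly world +y. In the side image the block is at (254,243) and the knob at (268,175).

```bash
cat > h.py <<'E'
from plant import arm, optics, ticket
import cv2, numpy as np
from scipy.spatial.transform import Rotation as R
def rot(q): return R.from_quat(np.roll(q,-1)).as_matrix()
def down(psi): return [0,np.cos(psi/2),np.sin(psi/2),0]   # tool x at yaw psi, tool y at psi-90deg
def ray(i,px):
    K=i["intrinsics"]; d=rot(i["attitude"])@np.linalg.solve(K,[px[0],px[1],1.]); return i["origin"],d
def on_plane(i,px,z):
    o,d=ray(i,px); return o+d*(z-o[2])/d[2]
def proj(i,p):
    c=i["intrinsics"]@(rot(i["attitude"]).T@(np.asarray(p)-i["origin"])); return c[:2]/c[2]
def tri(a,pa,b,pb):
    (o1,d1),(o2,d2)=ray(a,pa),ray(b,pb); A=np.c_[d1,-d2]; s=np.linalg.lstsq(A,o2-o1,rcond=None)[0]
    p,q=o1+s[0]*d1,o2+s[1]*d2; return (p+q)/2,np.linalg.norm(p-q)
def snap(name,cam="wrist"):
    i=optics.camera_info(cam); im=optics.camera(cam); cv2.imwrite(f"pics/{name}.png",im)
    np.save(f"pics/{name}.npy",np.array([i],dtype=object),allow_pickle=True); return i,im
def load(name): return np.load(f"pics/{name}.npy",allow_pickle=True)[0], cv2.imread(f"pics/{name}.png")
E
python3 - <<'E'
from h import *
t=optics.camera_info("top");w=optics.camera_info("wrist")
print("wrist cam z",rot(w["attitude"])[:,2])
b=on_plane(t,np.array([333,310])*.64,.024);k=on_plane(t,np.array([462,304])*.64,.064);v=on_plane(t,np.array([430,306])*.64,.012)
print(b,k,v)
m=(b+v)/2
for n,d in(("w1",[-.10,-.04]),("w2",[-.10,.05])):
    arm.goto([m[0]+d[0],m[1]+d[1],.27],down(0.)); print(arm.sense()["time_s"],arm.sense()["eef_pos"])
    i,im=snap(n); print(i["origin"],rot(i["attitude"])[:,2],proj(i,b),proj(i,k))
cv2.imwrite("pics/w1b.png",cv2.resize(load("w1")[1],(800,600),interpolation=cv2.INTER_CUBIC))
E
```

```text
wrist cam z [-0.29794159 -0.12675867 -0.94613057]
[0.50358552 0.20534558 0.024     ] [ 0.5101635  -0.07215707  0.064     ] [ 0.50994369 -0.00659678  0.012     ]
2.4833 [0.40697201 0.05888886 0.26996853]
[0.49013175 0.05916615 0.43707224] [-0.32439052  0.00104956 -0.94592267] [135.70240706  62.91907537] [391.7730065   54.41168979]
2.9833 [0.4067249  0.149767   0.26976756]
[0.48997218 0.15027998 0.43683104] [-3.24892907e-01 -4.81583138e-05 -9.45750811e-01] [215.24499557  62.34318731] [480.79310084  54.49798513]
```

View pics/w1b.png

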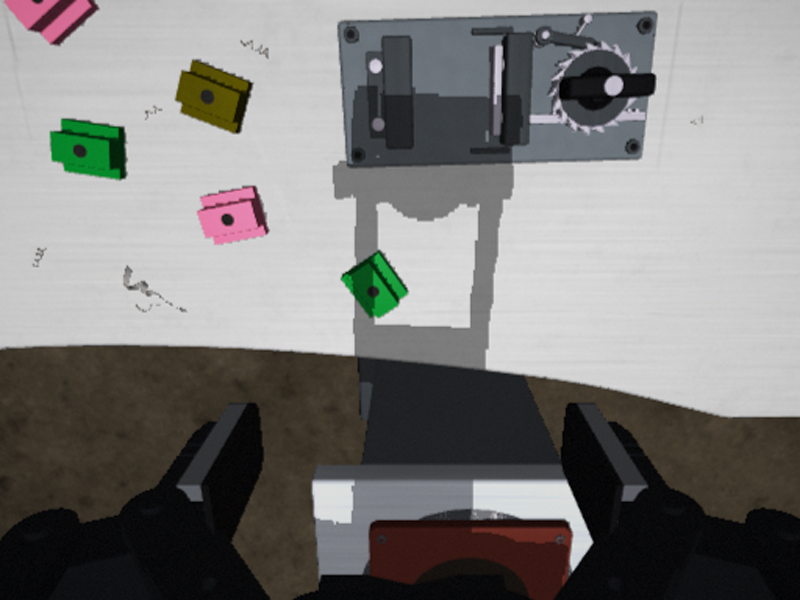

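The wrist view (w1, 800 px) shows the olive block with its dot at (207,97) and its ridge running left-right. The plate bolts are at (351,35), (646,25), (632,146) and (358,155). The pad's white face is at (497,90), the back jaw's face is at x≈411, and the knob dot is at (613,86). Next I'll make enlarged crops from both viewpoints and take coarse blob measurements.

Run:
```python
from h import *
S={}
for n in("w1","w2"):
    i,im=load(n); hsv=cv2.cvtColor(im,cv2.COLOR_BGR2HSV)
    m=cv2.inRange(hsv,(20,120,25),(34,255,255)); c=max(cv2.findContours(m,0,2)[0],key=cv2.contourArea)
    x,y,w,h=cv2.boundingRect(c); f=np.zeros_like(m);cv2.drawContours(f,[c],-1,255,-1)
    d=f&~m; d=cv2.erode(f,np.ones((5,5)))&cv2.inRange(im.max(2),0,45)
    M=cv2.moments(d,True); S[n]=(i,(M["m10"]/M["m00"],M["m01"]/M["m00"])); print(n,(x,y,w,h),S[n][1],M["m00"],cv2.minAreaRect(c))
p,e=tri(*S["w1"],*S["w2"]); print("block dot",p,e)
T=[]
i,im=load("w1"); a=im[34:90,105:169]; b=im[0:110,210:430]
i,im2=load("w2"); c=im2[34:90,185:249]; d=im2[0:110,292:512]
up=lambda x,s:cv2.resize(x,None,fx=s,fy=s,interpolation=cv2.INTER_CUBIC)
out=np.zeros((600,800,3),np.uint8)
def put(x,r,c): out[r:r+x.shape[0],c:c+x.shape[1]]=x[:600-r,:800-c]
put(up(b,2.6),0,0);put(up(d,2.6),300,0);put(up(a,3.4),0,575);put(up(c,3.4),300,575)
cv2.imwrite("pics/m1.png",out)
```

```text
w1 (113, 39, 47, 46) (134.3804347826087, 57.08695652173913) 92.0 ((135.56959533691406, 60.71907424926758), (47.098052978515625, 33.95941925048828), 21.03750991821289)
w2 (192, 38, 45, 46) (212.88235294117646, 62.05882352941177) 51.0 ((212.913818359375, 60.46551513671875), (41.41006088256836, 34.3536376953125), 21.801410675048828)
block dot [0.50713842 0.20888081 0.01660405] 0.006017229533662473
```

View pics/m1.png

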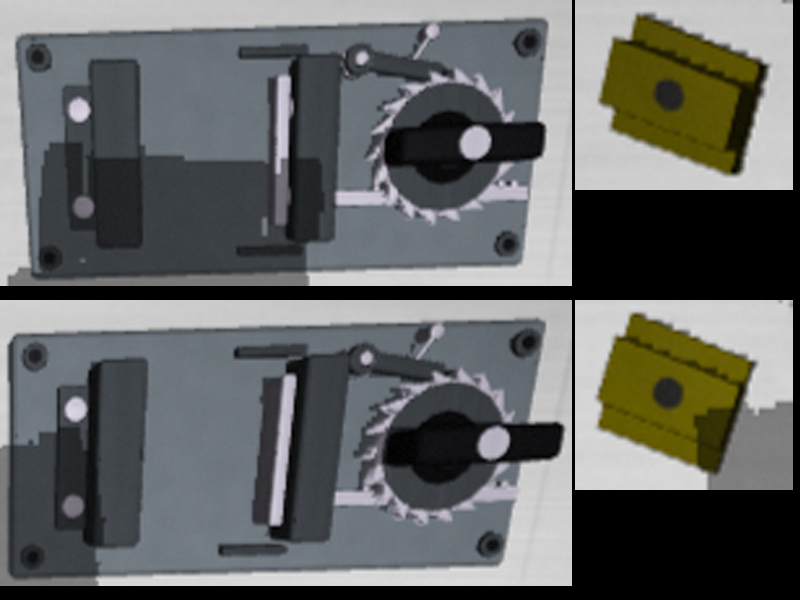

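The crops give the same features in both views:
- Block dot: mosaic (669,95) and (668,393).
- Plate bolts: (38,57), (528,41), (508,244), (49,257) in w1 and (35,55), (525,42), (490,245), (32,257) in w2, taking 300 off the w2 rows.
- Pad top front edge: x≈276 in w1 and 284 to 271 in w2.
- Back jaw front edge: x≈140 in w1 and 147 to 137 in w2.
- Knob dot: (475,142) and (493,142).

Run:
```python
from h import *
a,_=load("w1");b,_=load("w2")
A=lambda x,y:(210+x/2.6-.3,y/2.6-.3);B=lambda x,y:(292+x/2.6-.3,y/2.6-.3)
pairs=dict(bo1=((38,57),(35,55)),bo2=((528,41),(525,42)),bo3=((508,244),(490,245)),bo4=((49,257),(32,257)),knob=((475,142),(493,142)),
 pad1=((276,77),(284,74)),pad2=((274,224),(271,226)),bj1=((139,62),(147,60)),bj2=((141,246),(137,245)),
 pawl=((361,59),(366,58)),c1=((17,37),(10,36)),c2=((547,19),(545,21)),c3=((523,264),(503,264)),c4=((34,277),(11,277)))
P={}
for k,(p,q) in pairs.items():
    P[k],e=tri(a,A(*p),b,B(*q)); print(k,P[k].round(4),round(e,4))
A2=lambda x,y:(105+(x-575)/3.4-.35,34+y/3.4-.35);B2=lambda x,y:(185+(x-575)/3.4-.35,34+y/3.4-.35)
print("dot",tri(a,A2(669,95),b,B2(668,93)))
top=[on_plane(a,A2(*p),.024) for p in((615,39),(745,84),(728,150),(601,104))]
print("top",np.round(top,4))
C=[on_plane(i,f(*pairs[k][j]),.012) for k in("c1","c2","c3","c4") for i,f,j in((a,A,0),(b,B,1))]
print("corners z12",np.round(C,4)); print("centre",np.mean(C,0))
C=np.array(C).reshape(4,2,3).mean(1); d=(C[0]+C[3]-C[1]-C[2])[:2]; print("vice +y yaw deg",np.degrees(np.arctan2(d[1],d[0])),np.linalg.norm(d)/2, np.linalg.norm(C[0]-C[3]))
```

```text
bo1 [0.5476 0.1034 0.0144] 0.0004
bo2 [ 0.5536 -0.1092  0.012 ] 0.0003
bo3 [ 0.4688 -0.1123  0.0111] 0.0003
bo4 [0.4634 0.1014 0.0155] 0.0003
knob [ 0.5103 -0.073   0.0635] 0.0001
pad1 [0.5372 0.003  0.0372] 0.001
pad2 [0.4783 0.0012 0.0389] 0.0009
bj1 [0.5428 0.0596 0.0358] 0.0005
bj2 [0.4698 0.0588 0.0397] 0.0002
pawl [ 0.5446 -0.0333  0.0295] 0.0003
c1 [0.5568 0.1135 0.0034] 0.0
c2 [ 0.562  -0.1164  0.0114] 0.0006
c3 [ 0.4599 -0.1212  0.0095] 0.0002
c4 [0.4535 0.1099 0.0055] 0.0004
dot (array([0.50499532, 0.20892689, 0.02436745]), np.float64(1.3457365859434472e-06))
top [[0.5223 0.2247 0.024 ]
 [0.5084 0.1832 0.024 ]
 [0.4875 0.1912 0.024 ]
 [0.5022 0.2323 0.024 ]]
corners z12 [[ 0.5555  0.1124  0.012 ]
 [ 0.5555  0.1143  0.012 ]
 [ 0.5622 -0.1161  0.012 ]
 [ 0.5616 -0.1159  0.012 ]
 [ 0.46   -0.1202  0.012 ]
 [ 0.4602 -0.1196  0.012 ]
 [ 0.4543  0.1091  0.012 ]
 [ 0.4539  0.1105  0.012 ]]
centre [ 0.50788974 -0.00318801  0.012     ]
vice +y yaw deg 91.54519730406112 0.229623801741724 0.10145159890906652
```

Two-view measurements:

| Item | World position (m) |
|---|---|
| Block dot | (0.505, 0.209, 0.024), ridge yaw 70.9° |
| Vice axis | yaw 1.55° |
| Pad face centre | (0.5077, 0.002), top z 0.038 |
| Back jaw face | y 0.059 |
| Knob top | (0.5103, −0.073, 0.0635) |

The gap between pad and back jaw is 57 mm, so the nest is about (0.507, 0.0255). Next is the pick.

Run:
```python
from h import *
q=down(np.radians(160.9)); b=[.505,.2085]
arm.goto(b+[.09],q)
print(arm.move_linear(b+[.03],max_speed=.12), arm.move_linear(b+[.003],max_speed=.05,max_force=10), arm.sense()["eef_pos"])
arm.grab(25); s=arm.sense(); print(s["grip_width"],s["wrist_force"],s["time_s"])
arm.move_linear(b+[.10],max_speed=.12); s=arm.sense(); print(s["grip_width"],s["wrist_force"])
i,im=snap("g1"); R0=rot(s["ee_rot"]); print("expected dot px",proj(i,s["eef_pos"]+np.array([0,0,.021])), i["origin"])
cv2.imwrite("pics/g1b.png",cv2.resize(im[150:384,100:420],(800,585),interpolation=cv2.INTER_CUBIC))
```

```text
False False [0.50497735 0.20847846 0.00286571]
-0.0005033168778495281 [ 0.75301823 -0.24312952  0.24268036] 7.4667
0.00020369806504914864 [ 0.06051899  0.50870544 -0.54480593]
expected dot px [262.75821454 256.9346942 ] [0.42518488 0.23601861 0.26632885]
```

View pics/g1b.png

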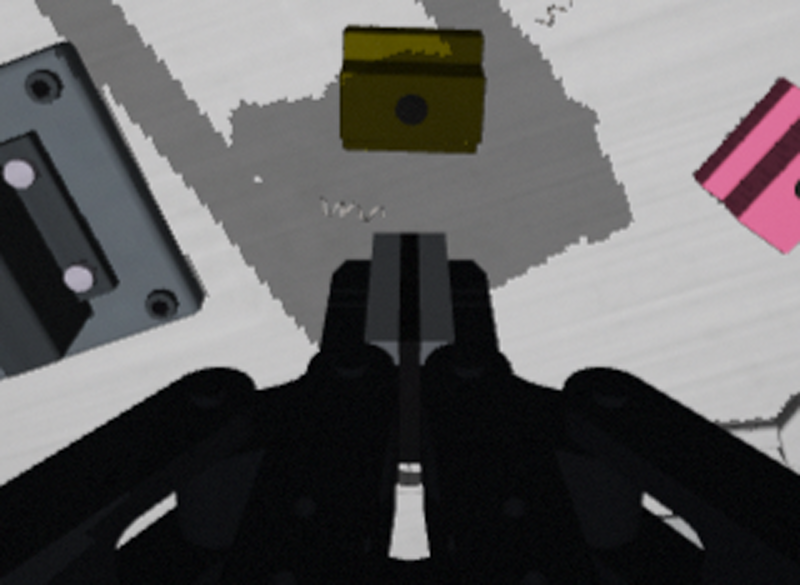

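The gripper closed empty. The block's dot is at crop (411,108), which is full-image pixel (264.4,193.2), and the block looks square to the fingers. I'll check where it is relative to the TCP.

Run:
```python
from h import *
i,_=load("g1"); s=arm.sense(); print(s["eef_pos"],rot(s["ee_rot"]).round(3).tolist(), rot(i["attitude"])[:,2])
f=lambda x,y:(100+x/2.5-.3,150+y/2.5-.3)
print(on_plane(i,f(411,108),.024), np.round([on_plane(i,f(*p),.024) for p in((343,72),(484,78),(475,153),(342,148))],4))
print("TCP px",proj(i,s["eef_pos"]),"old dot",proj(i,[.505,.2085,.024]))
for n in("w1","w2"): j,_=load(n); print(n,j["origin"])
```

```text
[0.50414355 0.20823775 0.09883551] [[-0.945, 0.327, -0.002], [0.327, 0.945, -0.001], [0.002, -0.001, -1.0]] [ 0.30455669 -0.10559676 -0.94662271]
[0.5046647  0.20910784 0.024     ] [[0.4872 0.1936 0.024 ]
 [0.5028 0.2329 0.024 ]
 [0.525  0.223  0.024 ]
 [0.51   0.1847 0.024 ]]
TCP px [262.59423631 237.16217964] old dot [263.48749422 193.54224626]
w1 [0.49013175 0.05916615 0.43707224]
w2 [0.48997218 0.15027998 0.43683104]
```

The block hasn't moved, at (0.5047, 0.2091), yet the fingers closed to zero at what should be the right spot. I'll open, go down again and photograph before and after closing to see why.

Run:
```python
from h import *
b=[.505,.2088]
arm.gripper_open(); s=arm.sense(); print(s["grip_width"],s["time_s"])
arm.move_linear(b+[.003],max_speed=.12,max_force=10); print(arm.sense()["eef_pos"])
ims=[snap("d1")[1]]; sd=snap("d1s","side")[1]
s=arm.sense(); t0=s["time_s"]
arm.grab(25); s=arm.sense(); print(s["grip_width"],s["time_s"]-t0,s["wrist_force"],s["eef_pos"])
ims.append(snap("d2")[1]); sd2=snap("d2s","side")[1]
a=np.hstack([cv2.resize(x[100:384,60:460],(400,284)) for x in ims]); c=np.hstack([cv2.resize(x[180:270,200:320],(400,300),interpolation=cv2.INTER_CUBIC) for x in (sd,sd2)])
cv2.imwrite("pics/d.png",np.vstack([a,c]))
```

```text
0.08528271501767394 9.2583
[0.50573738 0.2089953  0.00373724]
0.0001277860169743577 0.7665999999999986 [ 0.37672541  0.44367304 -0.3756172 ] [0.50500008 0.20880334 0.0029816 ]
```

View pics/d.png

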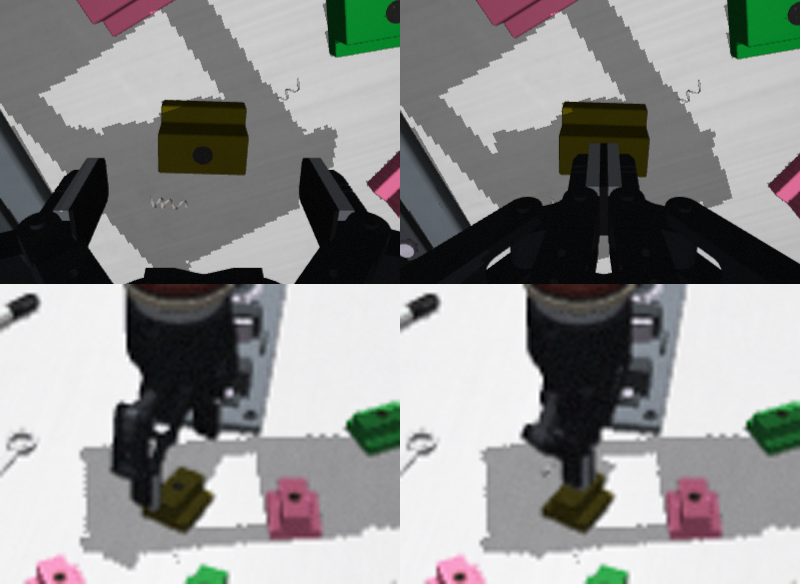

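In both d2 views the shut fingers sit over the block's dot without entering it. Their tips seem to be above the block's top, at least 20 mm above the reported TCP. I'll check the fingertip height across the two views.

Run:
```python
from h import *
i,im=load("d2"); j,sd=load("d2s"); t=np.array([.505,.2088,.003])
for z in(.003,.015,.024,.03,.04): 
  p=t+[0,0,z-.003]; print(z,"side",proj(j,p).round(1),"wrist",proj(i,p).round(1),"wrist+11mm",proj(i,p+.011*np.array([-.945,.327,0])).round(1),"-11",proj(i,p-.011*np.array([-.945,.327,0])).round(1))
print("olive dot side",proj(j,[.505,.209,.024]))
o=np.hstack([cv2.resize(sd[205:265,215:295],(400,300),interpolation=cv2.INTER_CUBIC),cv2.resize(im[180:270,203:323],(400,300),interpolation=cv2.INTER_CUBIC)])
o2=np.hstack([cv2.resize(load("d1s")[1][205:265,215:295],(400,300),interpolation=cv2.INTER_CUBIC),cv2.resize(load("d1")[1][180:270,203:323],(400,300),interpolation=cv2.INTER_CUBIC)])
cv2.imwrite("pics/e.png",np.vstack([o,o2]))
print(arm.sense()["wrist_force"],arm.sense()["ft_torque"])
```

```text
0.003 side [253.  246.6] wrist [262.8 237.6] wrist+11mm [262.8 219.2] -11 [262.9 255.4]
0.015 side [253.  243.2] wrist [262.8 248.2] wrist+11mm [262.8 228.8] -11 [262.8 266.9]
0.024 side [253.  240.6] wrist [262.8 257.1] wrist+11mm [262.8 236.8] -11 [262.8 276.6]
0.03 side [253.1 238.9] wrist [262.8 263.6] wrist+11mm [262.8 242.7] -11 [262.8 283.5]
0.04 side [253.1 236. ] wrist [262.8 275.4] wrist+11mm [262.8 253.5] -11 [262.8 296.3]
olive dot side [253.03341259 240.69572454]
[0.51668281 0.19413442 0.18001683] [-0.01963236 -0.01672044 -0.0125537 ]
```

View pics/e.png

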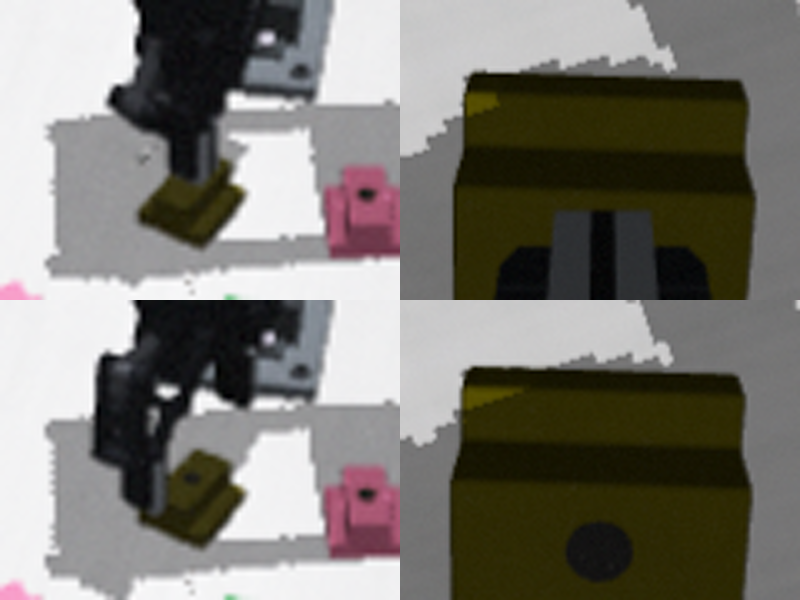

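The pad edge at wrist row 243 puts the shut tips at about z 0.025–0.03 while the reported TCP is 0.003. So the tips really stand about 22–27 mm above the reported TCP. I'll open, go about 21 mm lower under a force guard, and grip.

Run:
```python
from h import *
b=[.505,.2088]
arm.move_linear(b+[.030],max_speed=.12)
arm.gripper_open()
print(arm.move_linear(b+[.0],max_speed=.12,max_force=10),arm.move_linear(b+[-.018],max_speed=.04,max_force=6)); s=arm.sense();print(s["eef_pos"],s["wrist_force"])
arm.grab(25); s=arm.sense(); print(s["grip_width"],s["wrist_force"],s["eef_pos"],s["time_s"])
if s["grip_width"]>.035:
    arm.move_linear(b+[.07],max_speed=.12); s=arm.sense(); print(s["grip_width"],s["wrist_force"],s["eef_pos"])
i,im=snap("g2"); print(proj(i,s["eef_pos"]+np.array([0,0,.042])))
cv2.imwrite("pics/g2b.png",cv2.resize(im[150:384,100:420],(800,585),interpolation=cv2.INTER_CUBIC))
```

```text
False False
[ 0.50482445  0.20875911 -0.01820436] [ 0.00636298 -0.57155069 -0.01944023]
0.04317249935555583 [-0.44810746 -0.22842375  3.07568024] [ 0.50537618  0.20891261 -0.01758104] 13.8083
0.043658152586171804 [ 0.01548103  0.24719141 -0.77837929] [0.50420811 0.20859545 0.06909949]
[262.66702325 281.66864265]
```

View pics/g2b.png

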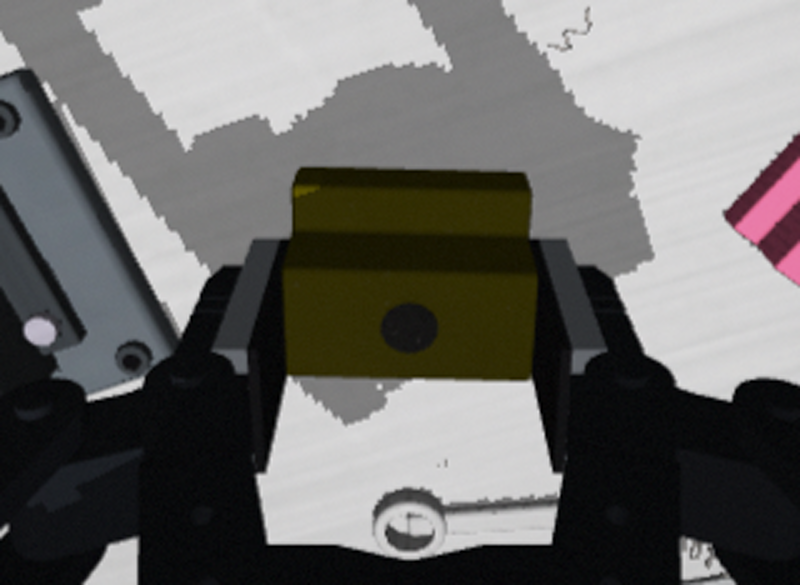

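The block is held at 43.5 mm width. Its dot is at crop (410,328), full-image pixel (264,281), against (262.7,281.7) expected, so it's centred to within 0.5 mm. Next I'll place it at the nest.

Run:
```python
from h import *
q=down(np.radians(91.55)); n=[.5071,.0255]
arm.goto(n+[.06],q); s=arm.sense(); print(s["eef_pos"],s["grip_width"])
print(arm.move_linear(n+[.005],max_speed=.10,max_force=10),arm.move_linear(n+[-.0058],max_speed=.02,max_force=5)); s=arm.sense();print(s["eef_pos"],s["wrist_force"],s["grip_width"],s["time_s"])
i,im=snap("p1")
arm.gripper_open(); s=arm.sense(); print(s["wrist_force"],s["time_s"])
arm.move_linear(n+[.12],max_speed=.15)
i,im=snap("p2")
cv2.imwrite("pics/p2b.png",cv2.resize(im,(800,600),interpolation=cv2.INTER_CUBIC))
```

```text
[0.50683306 0.02583818 0.05955529] 0.04316207012563893
False True
[ 0.50696745  0.02543923 -0.00558637] [ 0.39483721 -0.67194452  5.47142099] 0.043441277281740284 16.825
[0.38958333 0.30657457 0.76303612] 17.3667
```

View pics/p2b.png

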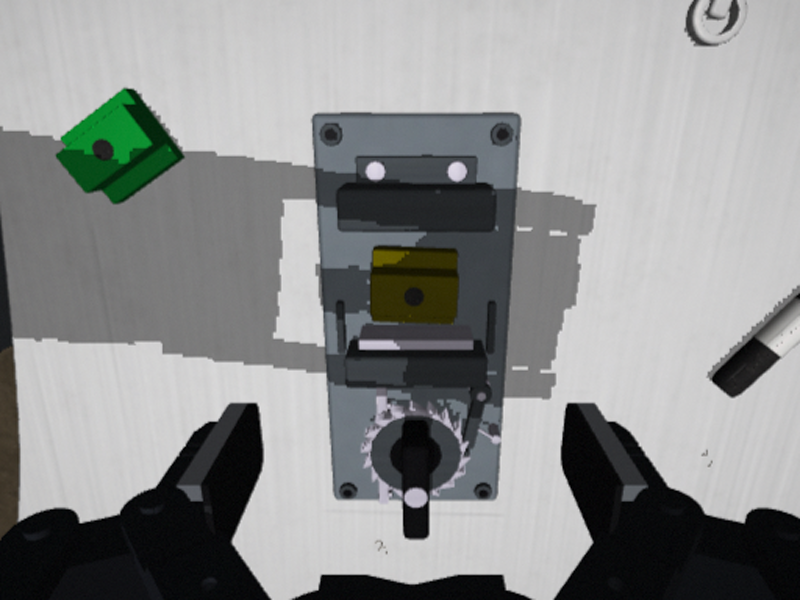

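The block stands square on the bed, with its dot at (414,297) and its stepped sides facing the pad and the back jaw. The knob dot is at (416,497) and its bar runs straight along the vice's y. I'll check the knob position and grip it.

Run:
```python
from h import *
i,_=load("p2"); a,_=load("w1")
print("block",on_plane(i,(414*.64-.2,297*.64-.2),.036)); k,e=tri(i,(416*.64-.2,497*.64-.2),a,(210+475/2.6-.3,142/2.6-.3)); print("knob",k,e)
k=[round(float(k[0]),4),round(float(k[1]),4)]; q=down(np.radians(91.55))
arm.goto(k+[.07],q); s=arm.sense()
print(arm.move_linear(k+[.014],max_speed=.08,max_force=8)); s=arm.sense(); print(s["eef_pos"],s["wrist_force"],s["qpos"])
arm.grab(40); s=arm.sense(); print(s["grip_width"],s["wrist_force"],s["ft_torque"],s["qpos"],s["time_s"])
q0=arm.inverse_kinematics(k+[.014],q); np.save("q0.npy",q0); print(q0)
i,im=snap("k1"); sd=snap("k1s","side")[1]
cv2.imwrite("pics/k1b.png",np.hstack([cv2.resize(im[200:384,140:386],(400,300),interpolation=cv2.INTER_CUBIC),cv2.resize(sd[130:230,200:333],(400,300),interpolation=cv2.INTER_CUBIC)]))
```

```text
block [0.50663286 0.02515356 0.036     ]
knob [ 0.51032765 -0.07275963  0.0640753 ] 0.00015465667007052254
False
[ 0.51066182 -0.07289344  0.01427174] [-0.19547281  0.21963752 -0.47397716] [-2.94759290e-01  1.92484732e-01  1.95399570e+00  8.08230410e-06
  9.94607159e-01 -3.21785934e-01]
0.013110396097170698 [0.09114112 0.45391708 1.58508171] [ 0.09195274  0.04320145 -0.01878321] [-2.94736493e-01  1.92266207e-01  1.95422436e+00  8.21899309e-05
  9.94459940e-01 -3.21863336e-01] 20.425
[-2.94785349e-01  1.92531069e-01  1.95457159e+00 -4.44089210e-16
  9.94489993e-01 -3.21837953e-01]
```

View pics/k1b.png

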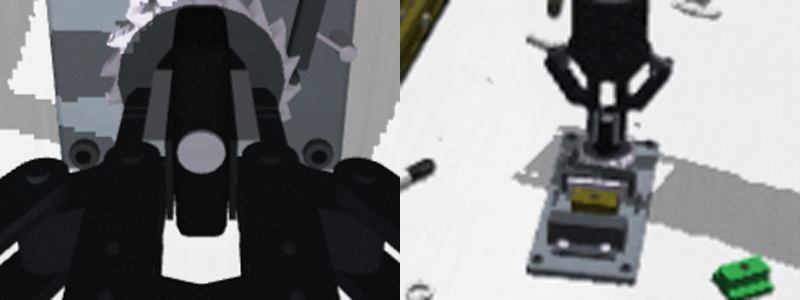

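The pads are on both faces of the bar (width 13.1 mm), with the dot centred between them. Now I'll turn it in small steps, reading the torque.

```bash
cat > turn.py <<'E'
from h import *
import sys
q0=np.load("q0.npy")
def go(a,n=3):
    q=q0.copy(); q[5]+=np.radians(a); arm.set_joints(q)
    S=[]
    for _ in range(n): arm.dwell(.02); S.append(arm.sense())
    s=S[-1]
    print(f"{a:5.1f} act {np.degrees(s['qpos'][5]-q0[5]):6.2f} Tz {np.mean([x['ft_torque'][2] for x in S]):7.3f} Fxy {s['wrist_force'].round(1)} w {s['grip_width']:.4f} t {s['time_s']:.2f}",flush=True)
a,b,d=map(float,sys.argv[1:4])
for x in np.arange(a,b+1e-6,d): go(x)
E
python3 turn.py 2 24 2
```

```text
2.0 act   1.95 Tz  -0.009 Fxy [-0.2 -0.   3.1] w 0.0135 t 20.82
  4.0 act   3.94 Tz   0.021 Fxy [1.5 2.  4.3] w 0.0129 t 21.12
  6.0 act   5.93 Tz   0.013 Fxy [ 0.6 -0.2  4.9] w 0.0134 t 21.43
  8.0 act   7.94 Tz   0.038 Fxy [0.5 0.3 4.9] w 0.0136 t 21.73
 10.0 act   9.94 Tz   0.021 Fxy [1.1 1.4 4.3] w 0.0128 t 22.02
 12.0 act  11.94 Tz   0.023 Fxy [0.5 0.4 4.9] w 0.0133 t 22.32
 14.0 act  13.93 Tz  -0.007 Fxy [0.5 2.  4.2] w 0.0131 t 22.62
 16.0 act  15.93 Tz  -0.028 Fxy [1.2 1.  5.2] w 0.0134 t 22.93
 18.0 act  17.93 Tz  -0.047 Fxy [1.3 0.7 4.8] w 0.0132 t 23.23
 20.0 act  19.93 Tz   0.019 Fxy [1.  1.8 5.8] w 0.0135 t 23.52
 22.0 act  21.93 Tz   0.005 Fxy [1.2 0.6 4.5] w 0.0133 t 23.82
 24.0 act  23.93 Tz   0.047 Fxy [0.9 0.8 4.9] w 0.0136 t 24.12
```

```bash
sed -i 's/go(x)/go(x,int(sys.argv[4]))/' turn.py; python3 turn.py 27 48 3 6; python3 turn.py 50 58 1 10
```

```text
27.0 act  26.88 Tz   0.003 Fxy [1.1 0.1 5.6] w 0.0132 t 24.48
 30.0 act  29.87 Tz   0.034 Fxy [2.7 0.2 5. ] w 0.0134 t 24.82
 33.0 act  32.83 Tz   0.027 Fxy [3.  1.2 5.4] w 0.0132 t 25.18
 36.0 act  35.82 Tz   0.008 Fxy [1.9 0.5 5. ] w 0.0132 t 25.52
 39.0 act  38.81 Tz  -0.129 Fxy [2.1 0.3 4.8] w 0.0133 t 25.88
 42.0 act  41.79 Tz   0.001 Fxy [2.8 1.5 4.8] w 0.0135 t 26.23
 45.0 act  44.76 Tz  -0.004 Fxy [3.  0.8 5. ] w 0.0130 t 26.57
 48.0 act  47.75 Tz   0.033 Fxy [3.1 1.  4.6] w 0.0133 t 26.93
 50.0 act  49.78 Tz   0.015 Fxy [2.7 0.9 5.3] w 0.0135 t 27.34
 51.0 act  50.78 Tz   0.052 Fxy [ 3.3 -0.2  5.5] w 0.0130 t 27.76
 52.0 act  51.81 Tz   0.070 Fxy [4.6 0.4 4.7] w 0.0129 t 28.18
 53.0 act  52.82 Tz   0.050 Fxy [4.2 0.8 5.1] w 0.0133 t 28.59
 54.0 act  53.84 Tz   0.053 Fxy [4.7 0.5 4.9] w 0.0128 t 29.01
 55.0 act  54.87 Tz   0.053 Fxy [4.4 0.7 4.6] w 0.0132 t 29.43
 56.0 act  55.89 Tz   0.023 Fxy [4.8 0.2 3.8] w 0.0130 t 29.84
 57.0 act  56.90 Tz   0.018 Fxy [ 4.7 -0.5  4.1] w 0.0132 t 30.26
 58.0 act  57.91 Tz  -0.014 Fxy [4.7 0.2 5.4] w 0.0131 t 30.68
```

```bash
sed -i "s/ w {s\['grip/ tau6 {np.mean([x['tau'][5] for x in S]):7.3f} w {s['grip/" turn.py; python3 turn.py 59 66 1 10
```

```text
59.0 act  58.93 Tz  -0.049 Fxy [ 5.8 -0.7  4.9] tau6  -0.044 w 0.0134 t 31.09
 60.0 act  59.93 Tz   0.029 Fxy [ 4.4 -0.2  4.4] tau6   0.043 w 0.0133 t 31.51
 61.0 act  60.92 Tz   0.044 Fxy [ 4.8 -1.   4.9] tau6   0.043 w 0.0129 t 31.93
 62.0 act  61.92 Tz   0.021 Fxy [5.7 0.2 4.4] tau6   0.044 w 0.0131 t 32.34
 63.0 act  62.91 Tz   0.145 Fxy [ 4.8 -0.4  5.2] tau6   0.142 w 0.0131 t 32.76
 64.0 act  63.91 Tz   0.155 Fxy [4.5 0.6 4.8] tau6   0.149 w 0.0130 t 33.17
 65.0 act  64.91 Tz   0.157 Fxy [ 5.5 -0.1  5.2] tau6   0.156 w 0.0130 t 33.59
 66.0 act  65.91 Tz   0.159 Fxy [4.7 0.4 5.5] tau6   0.163 w 0.0133 t 34.01
```

Contact shows clearly as a +0.1 N m step between 62° and 63°, after the drop at about 60°. The right tooth is therefore the one at about 80°.

```bash
python3 turn.py 70 74 4 4; python3 turn.py 76 81 1 8
```

```text
70.0 act  69.91 Tz   0.169 Fxy [5.4 1.1 4.4] tau6   0.219 w 0.0132 t 34.33
 74.0 act  73.91 Tz   0.177 Fxy [5.9 0.4 4.4] tau6   0.241 w 0.0134 t 34.64
 76.0 act  75.91 Tz   0.198 Fxy [ 4.8 -1.3  4.8] tau6   0.202 w 0.0131 t 35.02
 77.0 act  76.91 Tz   0.174 Fxy [ 5.4 -0.5  4.9] tau6   0.204 w 0.0135 t 35.41
 78.0 act  77.91 Tz   0.206 Fxy [5.7 0.1 4.4] tau6   0.198 w 0.0133 t 35.79
 79.0 act  78.91 Tz   0.161 Fxy [ 5.4 -0.7  4. ] tau6   0.155 w 0.0128 t 36.17
 80.0 act  79.91 Tz   0.213 Fxy [5.  0.1 3.2] tau6   0.231 w 0.0133 t 36.56
 81.0 act  80.91 Tz   0.247 Fxy [ 5.1 -0.2  4.1] tau6   0.246 w 0.0132 t 36.94
```

The dip at 79° followed by the jump at 80° marks the pawl's drop. I'll ease back slightly to confirm it holds, then let go and look.

```bash
python3 turn.py 80 80 1 6; python3 turn.py 79.5 79.5 1 6
python3 - <<'E'
from h import *
arm.gripper_open(); s=arm.sense(); p=s["eef_pos"]; print(s["wrist_force"],s["time_s"])
arm.move_linear([p[0],p[1],.12],max_speed=.12)
print(arm.sense()["eef_pos"])
arm.goto([.36,.0,.22],down(0.)); print(arm.sense()["time_s"])
i,im=snap("f1"); print(proj(i,[.51,-.073,.06]),proj(i,[.507,.039,.036]))
cv2.imwrite("pics/f1b.png",cv2.resize(im,(800,600),interpolation=cv2.INTER_CUBIC))
E
```

```text
80.0 act  79.90 Tz   0.224 Fxy [ 5.  -0.8  4.8] tau6   0.234 w 0.0131 t 37.29
 79.5 act  79.41 Tz   0.187 Fxy [4.6 0.3 4.5] tau6   0.169 w 0.0131 t 37.64
[-0.0111351  -0.49930808  0.03460069] 38.3333
[ 0.5095194  -0.07256555  0.11907943]
40.1667
[349.73959912  -7.4516211 ] [221.44365163   2.27350401]
```

View pics/f1b.png

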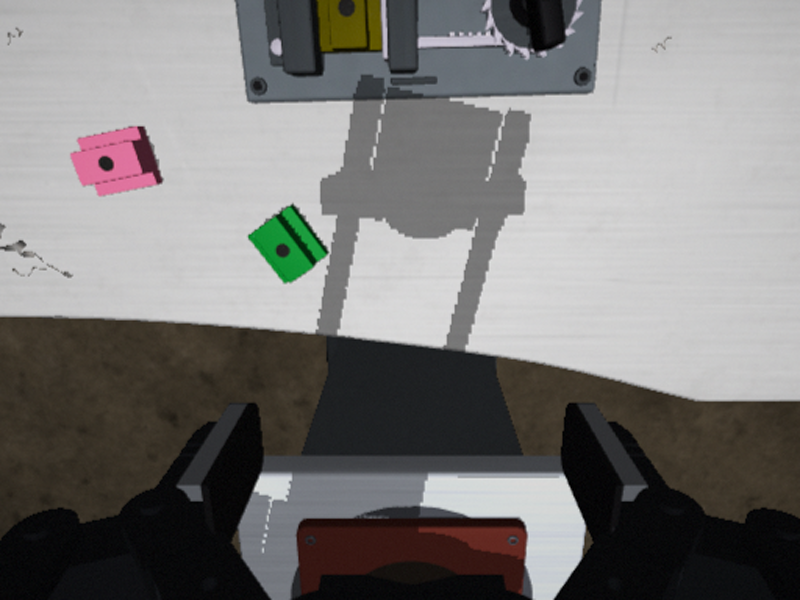

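The picture shows the block clamped between the pad and the back jaw at (345,20), with the knob bar turned to nearly across the vice at (545,25). The view cuts the vice off, so I'll take one last full look to check the knob's angle and whether it's stable.

Run:
```python
from h import *
arm.goto([.43,0.,.27],down(0.)); i,im=snap("f2"); arm.dwell(.6); i2,im2=snap("f3"); print(arm.sense()["time_s"])
print("diff",cv2.absdiff(im[:200],im2[:200]).max(2).astype(float).__gt__(60).sum())
c=[proj(i,p) for p in([.5103,-.0728,.064],[.507,.04,.036])]; print(c)
cv2.imwrite("pics/f2b.png",cv2.resize(im[:165,170:390],(800,600),interpolation=cv2.INTER_CUBIC))
```

```text
41.35
diff 432
[array([333.50505061,  78.07109696]), array([228.08449482,  80.92489811])]
```

View pics/f2b.png

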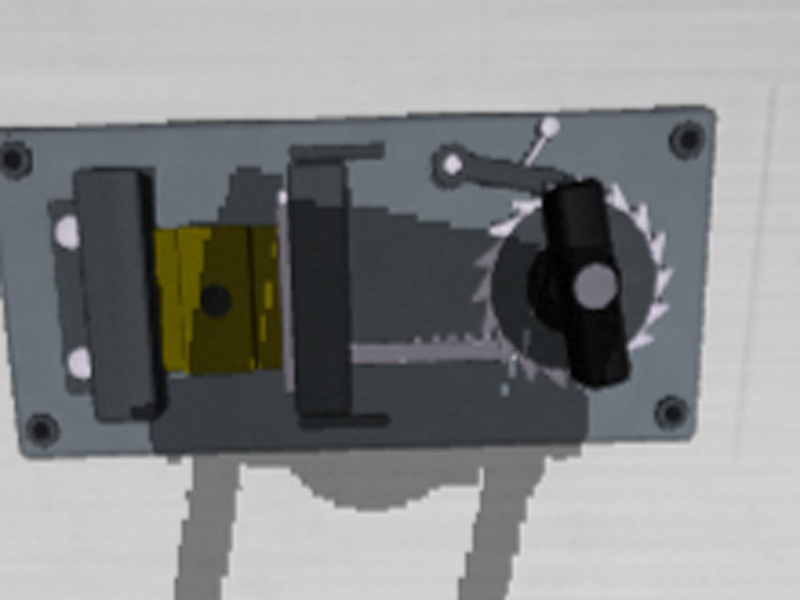

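The block sits flush between the pad (x≈285) and the back jaw (x≈155). The knob bar runs from (575,185) to (607,380), about 80° from its start, and the pawl is on the wheel at (550,185). Handing in.

```bash
python3 -c "
from h import *
ticket.sign_off()"
```

```text
the job is handed in; nothing more can be done
```

The olive T-block is clamped in the vice at the first tooth that holds it, and the job was handed in at about 41 s of the 58 s allowed. I set it on the bed with its stepped sides facing the jaws, then turned the knob clockwise.

**Turning the knob:** Torque rose by 0.1 N m at about 62.5°, which is the pad squeezing the block on the back jaw. The pawl had last dropped at about 60°, so I went on to the next drop, between 79° and 80°. I turned to 81°, eased back to 79.5° and let go. By calculation the squeeze is about 12 N, inside the 6–13 N range.

**Last checks:** The final picture shows the block flush between pad and back jaw. The knob still stood at about 80° after release, with the robot clear.

**What failed or disagreed:**
- **First grasp:** the fingers closed twice on nothing, just above the block, because the real fingertips stand about 22–27 mm above the stated tool point. The block did not move, and going about 21 mm lower gave a good grip.
- **Vice origin:** the knob was about 15 mm from where it should be if the vice's origin were the centre of its base plate. I used the measured knob and pad positions instead.
- **Pawl hold:** easing back to 79.5° only lowered the torque from 0.22 to 0.19 N m, so that test did not prove the pawl was holding. The evidence is the torque dip and jump, and the knob staying at 80° after release.
- **Stability:** two pictures 0.6 s apart differed in 432 pixels. I put this down to the arm still settling, but did not check further.
- **Bystanders:** I did not check the spanner, nut and bolt individually at the end.

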